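# Dock the inspection torch in its charging cradle

### The arm

A 7-joint arm with a two-finger parallel gripper is mounted at the origin on the work surface. World frame = base frame: x ahead of the robot, y to its left, z up, the work surface at z = 0. Lengths are in m, angles in rad, forces in N, time in s.
With the tool pointing down it reaches from about 0.4 to 0.85 m from the base axis. Payload 10.4 kg.
Tool frame: the origin (TCP) lies on the centre line of the jaws, within the pads' length; the fingertips stand 14 mm ahead of it and the grasp point (between the pads) lies 5 mm behind it (manip.tip_reach is the distance from the TCP to the fingertips, in m); z points along the fingers, y is the line along which they close (so a half turn about z gives the same grasp; the last joint's range is limited). The gripper opens to 85 mm and grips with 20 to 120 N. Pads are 22 mm wide; open, the fingers measure 114 mm over their backs; the gripper's body (76 mm by 85 mm) begins 54 mm behind the grasp point. The pads swing forward as they close: fully open they stand 13 mm farther back than shut.
Start: joints at [-1.152, 0.332, -0.065, 1.46, 0.022, 1.35, -0.088], TCP at [0.267, 0.565, 0.245] pointing down, gripper open.
Joint ranges: [-2.6, 2.6], [-0.5, 2.12], [-1.47, 1.34], [0.16, 2.42], [-1.27, 4.41], [0.06, 2.06], [-2.6, 2.6]. Speed limits (rad/s): [2.22, 2.22, 2.79, 2.79, 3.14, 3.14, 3.14].

### API

Orientations are given as a unit quaternion [x, y, z, w].
In Python, from workcell import manip gives the robot as it stands.
- The arm moves only by the shell command python3 -m pendant 'ROWS' [FORCE]. ROWS is JSON, a list of rows, each a list of 7 numbers: the shift along the tool's x, y, z in units of 50 mm (1.0 is 50 mm), then the turn, a rotation vector about the tool's x, y, z in units of 8 degrees (1.0 is 8 degrees), then the opening, from -1 (shut) to 1 (fully open), so that 0 is half open. In form: [[dx, dy, dz, ax, ay, az, jaw], ...]. A call has exactly 10 rows; each row is the pose to reach, as a shift and turn from the pose commanded when the call began, along the tool's axes at that moment; what a row does not reach only later rows make up. A row lasts 1/8 s, in which the tool goes at most 62.5 mm and 10.7 degrees, less where a joint would pass 70% of its speed; a pose out of reach is approached as far as the arm can. A call with a gripper value outside its range is refused whole. The fingers move at their own pace and stop on an object; FORCE is the grip in N (left out, the last holds). Time passes only in rows, so rows that repeat a pose let the fingers close, or fill a call up. It gives the time, the measured TCP pose, the force, the opening and the grip force at its end, in the units of the state.
- manip.get_obs(): the state, without advancing time (a new reading comes with each control period).
- manip.camera(name): name is "side" or "top"; returns (picture, depth): 400x640x3 uint8, red, green, blue; 400x640 float32, m along the optical axis (not along the pixel's ray), 0 where there is no reading.
- manip.get_calibration(name): a dict with "fx", "fy", "cx", "cy" (pixels), "xyz" and "orientation" of the camera in the world. Camera axes: x right, y up, looking along -z (the intrinsics and any distortion apply to the point x, -y, -z); pixel columns grow to the right and rows downward; lengths in m; the calibration is good to about 2 mm. A picture is of the moment at which its call begins. get_calibration takes no time and is no camera call.
- manip.hand_in(): hands the job in; it is judged then, once.
Trained networks look in the newest picture that a camera, given by its name, has taken for a name from the list of things; names that differ only in an ending like _2 or _b are one class to them, and where a whole thing is asked for, a point or a joint stands for the part that bears it (a point fixed in the world has none). Each returns a list of dicts, best first, with "p" (0 to 1); they miss things now and then, are a little off and sometimes report something else, mostly with a low value. They report only what shows in the picture. A call takes as long as a camera call. They do not tell look-alikes from the thing itself.
- manip.find_in(thing, camera): "box" ([left, top, right, bottom] in pixels, round what is visible of it).
- manip.trace(thing, camera): "pixels" (400x640 bool, what is visible of it) and "box" ([left, top, right, bottom] in pixels, round what is visible of it).
- manip.tip_of(thing, camera): "pixel" ([column, row] in pixels: a listed point, or the origin of a listed thing).
The state is a dict: "clock": time; "joint_pos": joint angles; "joint_velocities": joint speeds; "tau": joint torques, N m; "position": TCP position; "ee_rot": TCP orientation; "ft_force": force on the tool from outside, world axes, zero at the start; "torque": the same for the moment, N m; "grip_width": opening from 0.0 (shut) to 1.0 (fully open); "grasp_force": force on a finger pad.
Only numpy, scipy, OpenCV 4.12 (cv2) and the standard library are available. Lean on these libraries where they do the work, as an engineer would, in place of code of your own. Each camera call takes 0.05 s, during which the arm holds its last target. There are 200 camera calls.

### The job

Put the inspection torch back on charge: hold it over the charging cradle with its lamp head pointing away from the contact block, and press it straight down between the spring fingers until both clips snap round the tube, its tail still clear of the brass contact pin. Then slide it gently along the clips, tail first, until its tail has pushed the spring pin half way in (4 mm of its 8 mm, give or take 2 mm), and let go so that it stays there. Be gentle with the cradle throughout, and leave the crockery and the marker where they are.

Things in the scene. Friction and masses are not known exactly. Their poses are not given: they have to be found in the camera images.
- torch: Loose dark aluminium torch, about 0.19 kg, lying on the table. Origin on its axis near the centre of mass; x along the axis to the lamp head. Plain tube, diameter 22 mm, x = -83 to +88 mm; hexagonal lamp head, 32 mm across flats, x = +88 to +123; flat-ended hexagonal tail cap, 32 mm across flats, x = -95 to -83. It lies on flats, axis 16 mm above the table.
- torch_tail (a point): Centre of the flat tail end of the torch, on its axis, 95 mm behind the torch's origin; axes as the torch.
- cradle: Charging cradle fixed to the table: two spring clips and a contact block on an aluminium base 6 mm thick, 75 mm wide (y), from x = -170 to +80 mm. Origin on the table midway between the clips; x runs along the clip axis, away from the contact block. Clips are 12 mm long, centred at x = -55 and +55 mm; nothing stands between them. Seated, the tube slides along x with 3 to 9 N of friction.
- cradle_axis (a point): Point on the clip axis midway between the clips, 48 mm above the table, axes as the cradle. A fully seated tube has its axis through here, along x. Press the torch in with its origin 9 to 21 mm (+14 is good) to +x of this point: there the tail clears the contact pin and the tail cap clears the clip.
- clip_tail (a point): On the clip axis in the clip nearer the block (x = -55 mm). Each clip: rigid saddle between two steel spring fingers, 17 mm gap between rounded lips 7 mm above the axis, flaring to a mouth 32 mm wide 20 mm above it. Snapping in takes about 10 to 20 N for both clips, felt with the tube 8 to 20 mm above its seat; then it drops on to the saddles.
- clip_head (a point): On the clip axis in the clip farther from the block (x = +55 mm), the same as the other; axes as the cradle.
- pin (a joint): Travel (m) of the brass spring pin, diameter 10 mm, on the clip axis, pointing to +x from the grey contact block (68 mm high): 0 = out, 0.008 = fully in, rigid stop. Spring 2 N out, 3 N in; clip friction holds the torch against it. The block is clamped anywhere along its rails: the free pin's tip is 88 to 108 mm from the cradle's middle along -x, not reported.
- jug: Bystander: slate-coloured streaked ceramic jug with a handle, 115 mm high, 94 mm wide at the foot; origin under its foot.
- mug: Bystander: pale green mug, diameter 80 mm, 90 mm high; origin under its foot.
- bowl: Bystander: small stone-coloured bowl, diameter 90 mm, 45 mm high, just beyond the torch and the cradle; origin under its foot.
- plates: Bystander: stack of four saucers, diameter 120 mm, 48 mm high; origin under the stack.
- teacup: Bystander: white teacup, diameter 74 mm, 60 mm high; origin under its foot.
- marker: Bystander: white marker pen with a black cap, diameter 15 mm, 135 mm long, lying; origin at mid-length on its axis.
Not all that is in view belongs to the job. What is shaped like the torch but purple is not meant.

How it is judged:
On the way, in this order (a step that is already met when the one before it is completed fails the run):
1. the torch is snapped down into both clips, the right way round, with its tail still clear of the contact pin (z of torch in the frame of cradle_axis between -0.003 and 0.003 m and y of torch in the frame of cradle_axis between -0.003 and 0.003 m and angle between the x axis of torch and the x axis of cradle, either way round below 0.05 rad and x of torch_tail in the frame of cradle_axis between -0.125 and -0.07 m and value of joint pin below 0.001 m), for 0.2 s.
2. the torch, still seated, has been slid tail first until the contact pin is at least 2 mm in (z of torch in the frame of cradle_axis between -0.003 and 0.003 m and y of torch in the frame of cradle_axis between -0.003 and 0.003 m and angle between the x axis of torch and the x axis of cradle, either way round below 0.05 rad and x of torch_tail in the frame of cradle_axis between -0.125 and -0.07 m and value of joint pin above 0.002 m), for 0.2 s.
At the end, for the whole second after the job is handed in: Torch released and at rest in both clips, tail towards the contact block: axis within 3 mm of the clip axis sideways and in height and within 0.05 rad in direction, tail end 70 to 125 mm from the cradle's middle, contact pin held 2 to 6 mm in (of 8 mm) (all of step 2 and value of joint pin below 0.006 m and linear speed of torch below 0.01 m/s); the robot touches nothing.
It fails at once if the torch pressed on the cradle (clips, saddles, block and pin together, the clips' own grip on the tube being about 20 N of it) with more than 40 N (contact force between torch and cradle above 40 N).
It fails at once if the robot pushed on the cradle itself with more than 25 N (contact force between the arm and cradle above 25 N).
It fails at once if the crockery or the marker was moved by more than 15 mm (distance of any of jug, mug, bowl, plates, teacup, marker from where it was at the start of the episode above 0.015 m).
It also fails if it takes over 64 s, if anything falls off the work surface, if the arm or the gripper's body presses on something with over 40 N, if the wrist force passes 120 N, or if a joint passes its speed limit or range.

## Working session

There is one attempt and no reset: what is moved stays moved. The work goes in short steps, Python scripts to look and compute and a shell command to move; the robot and the scene stay as the last step left them, time stands still between calls to the robot, and variables do not carry over. Pictures are saved under pics/ and viewed, at most 10 in all, crops included, and the job is handed in when it is done.

```bash
mkdir -p pics; ls
cat > h.py <<'E'
from workcell import manip
import numpy as np, cv2
from scipy.spatial.transform import Rotation as R
def deproj(c,u,v,d):
    k=manip.get_calibration(c)
    p=np.array([(u-k['cx'])/k['fx']*d,-(v-k['cy'])/k['fy']*d,-d])
    return R.from_quat(k['orientation']).apply(p.T if p.ndim>1 else p)+np.array(k['xyz'])
def proj(c,P):
    k=manip.get_calibration(c)
    q=R.from_quat(k['orientation']).inv().apply(np.array(P)-np.array(k['xyz']))
    return k['cx']-k['fx']*q[...,0]/q[...,2],k['cy']+k['fy']*q[...,1]/q[...,2]
def cloud(c,m,d):
    v,u=np.nonzero(m&(d>0)); return deproj(c,u,v,d[v,u])
E
python3 - <<'E'
from h import *
for c in('top','side'):
    im,d=manip.camera(c); cv2.imwrite(f'pics/{c}0.png',im[...,::-1]); np.save(f'{c}0.npy',d)
    print(c,manip.get_calibration(c))
    for t in('torch','cradle','marker','bowl','mug','jug'):
        print(t,[(round(r['p'],2),np.round(r['box']).tolist()) for r in manip.find_in(t,c)][:4])
print(manip.get_obs())
E
```

```text
pics
top {'fx': 409.51558467148175, 'fy': 409.51558467148175, 'cx': 329.9945585847779, 'cy': 200.01225668864433, 'xyz': array([0.48427153, 0.00535702, 1.05925721]), 'orientation': array([ 0.03271207, -0.03592927, -0.70237982,  0.71014196])}
torch [(0.81, [283.0, 249.0, 353.0, 313.0]), (0.76, [247.0, 182.0, 260.0, 266.0])]
cradle [(0.63, [393.0, 185.0, 424.0, 285.0]), (0.57, [457.0, 151.0, 512.0, 201.0]), (0.36, [156.0, 145.0, 190.0, 177.0])]
marker [(0.53, [455.0, 273.0, 488.0, 322.0])]
bowl [(0.66, [319.0, 112.0, 356.0, 145.0])]
mug [(0.79, [469.0, 225.0, 523.0, 253.0])]
jug [(0.96, [140.0, 217.0, 189.0, 255.0])]
side {'fx': 371.1424580419153, 'fy': 371.1424580419153, 'cx': 313.5755049956809, 'cy': 201.18845146560707, 'xyz': array([ 0.45538988, -0.54528318,  0.76091847]), 'orientation': array([ 0.32645278, -0.03912858, -0.08727671,  0.9403618 ])}
torch [(0.58, [244.0, 151.0, 323.0, 172.0]), (0.57, [202.0, 184.0, 269.0, 244.0]), (0.29, [238.0, 261.0, 355.0, 318.0])]
cradle [(0.63, [240.0, 262.0, 357.0, 318.0])]
marker [(0.98, [216.0, 363.0, 265.0, 400.0])]
bowl [(0.95, [372.0, 186.0,
[... 192 characters left out ...]
'joint_pos': array([-1.15162605,  0.33218679, -0.06470104,  1.46007668,  0.02160976,
        1.34988922, -0.08850358]), 'joint_velocities': array([ 0.00081653,  0.00071709, -0.00071422, -0.00042132, -0.00171976,
       -0.00029439,  0.00135885]), 'tau': array([-1.08514967e-03, -6.25102544e+01,  4.82828531e-02, -3.91781080e+01,
        1.63076632e-02,  1.60631294e-03,  4.72259629e-06]), 'position': array([0.26721246, 0.5650352 , 0.24535693]), 'ee_rot': array([2.19092227e-01, 9.75704152e-01, 6.70308149e-05, 8.22682445e-06]), 'ft_force': array([ 0.23698129, -1.01585298,  0.41412107]), 'torque': array([-0.03292739, -0.02443331,  0.04491274]), 'grasp_force': 0.0, 'grip_width': 1.0026665060445599}
```

View pics/top0.png

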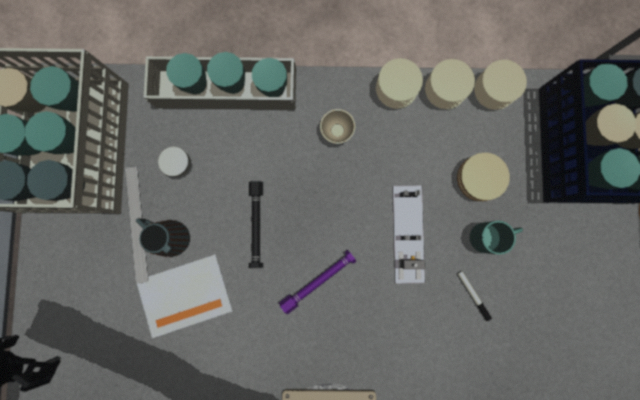

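View pics/side0.png

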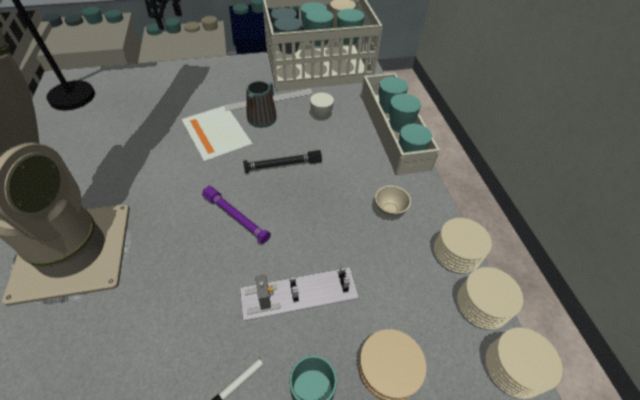

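The dark torch is at (256,224) with its wider lamp head at the top, (256,188). The purple look-alike at (318,282) is excluded by its colour. The cradle is at (408,235), with its contact block at the bottom, (410,263). Next I confirm this in a crop and measure.

Run:
```python
from h import *
im=cv2.imread('pics/top0.png')
a=cv2.resize(im[170:280,225:290],None,fx=5,fy=5,interpolation=2);b=cv2.resize(im[180:290,375:440],None,fx=5,fy=5,interpolation=2)
cv2.imwrite('pics/crop.png',np.hstack([a,b]))
manip.camera('top');manip.camera('side')
for c in('top','side'):
    d=np.load(f'{c}0.npy')
    for t in('torch','cradle'):
        for r in manip.trace(t,c)[:2]:
            P=cloud(c,r['pixels'],d)
            if len(P)<30: continue
            if t=='torch': P=P[(P[:,2]>.008)&(P[:,2]<.045)]
            m=P[:,:2].mean(0);
            rect=cv2.minAreaRect(P[:,:2].astype(np.float32))
            print(c,t,round(r['p'],2),np.round(r['box']),'mean',m.round(4),'rect',np.round(rect[0],4),np.round(rect[1],4),rect[2],'zpct',np.percentile(P[:,2],[5,50,95]).round(4))
    for t in('torch','torch_tail','cradle_axis','clip_tail','clip_head','cradle'):
        print(c,t,[(round(r['p'],2),np.round(r['pixel'],1).tolist()) for r in manip.tip_of(t,c)][:3])
```

```text
top torch 0.8 [246. 181. 262. 266.] mean [0.5244 0.1895] rect [0.522  0.1904] [0.2185 0.0366] 1.974408745765686 zpct [0.0192 0.0266 0.0338]
top torch 0.7 [281. 251. 353. 314.] mean [0.3757 0.0373] rect [0.3783 0.0316] [0.0367 0.2188] 37.466609954833984 zpct [0.0195 0.0268 0.0334]
top cradle 0.67 [392. 186. 425. 283.] mean [ 0.5006 -0.1971] rect [ 0.5017 -0.1985] [0.249  0.0774] 0.650392472743988 zpct [0.0036 0.0073 0.0677]
top torch [(0.98, [324.1, 277.4]), (0.84, [251.4, 227.0])]
top torch_tail [(0.94, [253.7, 265.7]), (0.63, [351.6, 253.2])]
top cradle_axis [(0.87, [410.6, 212.0]), (0.64, [488.1, 238.5]), (0.28, [411.3, 236.4])]
top clip_tail [(0.57, [413.8, 239.1])]
top clip_head [(0.61, [412.4, 193.5])]
top cradle [(0.73, [408.4, 214.9])]
side torch 0.78 [204. 186. 273. 244.] mean [0.3793 0.0237] rect [0.379  0.0294] [0.0349 0.2195] 37.54829406738281 zpct [0.014  0.0232 0.03  ]
side torch 0.7 [245. 150. 322. 174.] mean [0.5253 0.1829] rect [0.5219 0.1884] [0.2193 0.0374] 1.442703366279602 zpct [0.0108 0.0219 0.0298]
side cradle 0.84 [239. 261. 360. 319.] mean [ 0.4979 -0.2055] rect [ 0.5014 -0.1896] [0.2543 0.1005] 0.9480756521224976 zpct [0.0009 0.0042 0.0652]
side torch [(0.7, [236.2, 214.6]), (0.69, [316.7, 277.8]), (0.56, [280.8, 162.9])]
side torch_tail [(0.88, [244.3, 166.7]), (0.88, [264.0, 238.5])]
side cradle_axis [(0.6, [318.1, 280.0]), (0.2, [240.3, 164.6])]
side clip_tail [(0.77, [294.8, 281.2])]
side clip_head [(0.8, [342.4, 274.8])]
side cradle [(0.82, [316.2, 291.2])]
```

View pics/crop.png

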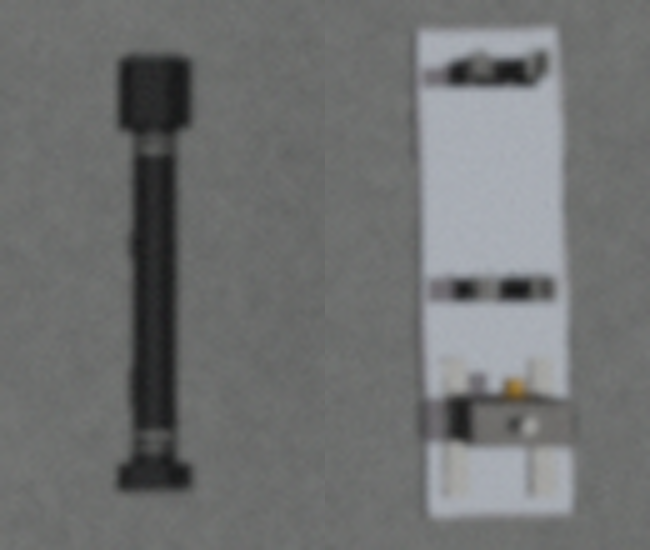

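The crop confirms the dark torch, lamp head up at (256,188) in the full picture. The brass pin is at full pixel (412,257) and points up (+x). I'll refine the cradle pose and pin tip and work out the first move.

Run:
```python
from h import *
im=cv2.imread('pics/top0.png'); d=np.load('top0.npy'); ds=np.load('side0.npy')
for c,dd in(('top',d),('side',ds)):
    V,U=np.mgrid[0:400,0:640]; m=dd>0
    P=deproj(c,U[m],V[m],dd[m]); col=(im if c=='top' else cv2.imread('pics/side0.png'))[m]
    s=(P[:,0]>.34)&(P[:,0]<.68)&(P[:,1]>-.28)&(P[:,1]<-.12)
    Q=P[s];C=col[s].astype(int)
    pl=(C.min(1)>130)&(Q[:,2]<.02); r=cv2.minAreaRect(Q[pl][:,:2].astype(np.float32)); print(c,'plate',r,Q[pl][:,2].mean())
    t=Q[(Q[:,2]>.055)]; b=t[t[:,0]<.46]; print('block top',len(b),b.mean(0) if len(b) else 0, b.min(0) if len(b) else 0,b.max(0) if len(b) else 0)
    for lo,hi in((.47,.52),(.58,.63)):
        k=t[(t[:,0]>lo)&(t[:,0]<hi)]; k=Q[(Q[:,2]>.04)&(Q[:,0]>lo)&(Q[:,0]<hi)]; print('clip',len(k),np.round(np.r_[k.mean(0),k.min(0),k.max(0)],4) if len(k) else 0)
    tt=(P[:,0]>.4)&(P[:,0]<.65)&(P[:,1]>.15)&(P[:,1]<.24)&(P[:,2]>.009); T=P[tt]; f=np.polyfit(T[:,0],T[:,1],1); print('torch axis y(.508)',np.polyval(f,.508),'yaw',f[0],'x',np.percentile(T[:,0],[.5,99.5]))
# brass pin
for c in('top','side'):
    I=cv2.cvtColor(cv2.imread(f'pics/{c}0.png'),cv2.COLOR_BGR2HSV); b=(392,240,426,280) if c=='top' else (240,265,300,312)
    mk=np.zeros((400,640),bool); mk[b[1]:b[3],b[0]:b[2]]=((I[...,1]>100)&(I[...,2]>80)&(I[...,0]>10)&(I[...,0]<35))[b[1]:b[3],b[0]:b[2]]
    v,u=np.nonzero(mk); print(c,'brass',len(v), u.min(),u.max(),v.min(),v.max()); 
    print(cloud(c,mk,np.load(f'{c}0.npy')).round(3)[:12].tolist())
```

```text
top plate ((0.5034791827201843, -0.20185737311840057), (0.25151634216308594, 0.07710835337638855), 1.1070512533187866) 0.006684573224626079
block top 197 [ 0.42708143 -0.19940432  0.06843377] [ 0.4163022  -0.22594985  0.0553728 ] [ 0.44506566 -0.17520494  0.08348991]
clip 57 [ 0.4915 -0.1999  0.0585  0.486  -0.2171  0.0401  0.4985 -0.1817  0.0712]
clip 59 [ 0.6014 -0.1975  0.0602  0.5953 -0.2158  0.0403  0.6078 -0.1782  0.0719]
torch axis y(.508) 0.18901165732849198 yaw 0.026439950437184275 x [0.41309999 0.63054513]
side plate ((0.509830117225647, -0.20391657948493958), (0.15014353394508362, 0.3394550681114197), 89.64938354492188) 0.003419385352635033
block top 273 [ 0.42663805 -0.20588907  0.06583017] [ 0.41518452 -0.22848342  0.05528677] [ 0.43868057 -0.17835413  0.07952171]
clip 84 [ 0.4911 -0.2022  0.0566  0.4852 -0.2207  0.0401  0.4969 -0.1829  0.0685]
clip 92 [ 0.601  -0.2003  0.0557  0.5948 -0.2186  0.0405  0.6074 -0.1803  0.0671]
torch axis y(.508) 0.18259669516161287 yaw 0.021953612164981606 x [0.41318287 0.62945495]
top brass 10 411 414 256 259
[[0.447, -0.2, 0.052], [0.445, -0.2, 0.055], [0.445, -0.203, 0.053], [0.442, -0.198, 0.052], [0.442, -0.201, 0.05], [0.443, -0.202, 0.058], [0.441, -0.215, 0.005], [0.44, -0.201, 0.049], [0.44, -0.203, 0.053], [0.44, -0.206, 0.046]]
side brass 21 268 272 287 291
[[0.439, -0.202, 0.056], [0.441, -0.2, 0.049], [0.443, -0.201, 0.051], [0.445, -0.201, 0.051], [0.447, -0.201, 0.049], [0.438, -0.204, 0.055], [0.44, -0.202, 0.049], [0.442, -0.203, 0.052], [0.444, -0.203, 0.051], [0.446, -0.202, 0.048], [0.438, -0.206, 0.054], [0.44, -0.204, 0.049]]
```

```bash
cat >> h.py <<'E'
def go(x,y,z,yaw):
    "shift/turn in row units to TCP at x,y,z, tool down, tool y perpendicular to yaw direction (world)"
    o=manip.get_obs(); r=R.from_quat(o['ee_rot']); X=r.as_matrix()
    best=None
    for a in(yaw,yaw+np.pi):
        c,s=np.cos(a),np.sin(a); T=R.from_matrix(np.array([[c,s,0],[s,-c,0],[0,0,-1]]))
        w=(r.inv()*T).as_rotvec()
        if best is None or np.linalg.norm(w)<np.linalg.norm(best): best=w
    d=r.inv().apply(np.array([x,y,z])-o['position'])
    print('t',round(o['clock'],2),'pos',o['position'].round(4),'toolx',X[:,0].round(3),'j7',o['joint_pos'][6].round(2))
    print('shift',(d/.05).round(3),'turn',(np.degrees(best)/8).round(3),'F',o['ft_force'].round(1),'w',round(o['grip_width'],3),'g',round(o['grasp_force'],1))
E
python3 -c "
from h import *
go(.508,.1892,.10,.024)"
```

```text
t 1.6 pos [0.2672 0.565  0.2453] toolx [-0.904  0.428  0.   ] j7 -0.09
shift [-7.567 -4.736  2.906] turn [ 1.000e-03 -0.000e+00 -3.336e+00] F [ 0.6 -0.5 -0.3] w 0.998 g 0.0
```

```bash
python3 -m pendant '[[-0.85,-0.53,0,0,0,-0.4,1],[-1.7,-1.06,0,0,0,-0.8,1],[-2.55,-1.6,0,0,0,-1.2,1],[-3.4,-2.13,0,0,0,-1.6,1],[-4.25,-2.66,0,0,0,-2,1],[-5.1,-3.2,0,0,0,-2.4,1],[-5.95,-3.73,0.2,0,0,-2.8,1],[-6.8,-4.26,0.7,0,0,-3.2,1],[-7.567,-4.736,1.4,0,0,-3.336,1],[-7.567,-4.736,2.2,0,0,-3.336,1]]' 60; python3 -c "
from h import *
go(.508,.1892,.018,.024)"
```

```text
clock: 2.85
position: [0.5103, 0.1853, 0.1349]
ee_rot: [-0.009, 1.0, -0.0, 0.001]
ft_force: [-1.2, 1.2, -0.5]
grip_width: 1.0
grasp_force: 0.0
t 2.85 pos [0.5103 0.1853 0.1349] toolx [-1.    -0.018 -0.002] j7 1.2
shift [0.049 0.08  2.338] turn [-0.004  0.017 -0.042] F [-1.2  1.2 -0.5] w 1.0 g 0.0
```

```bash
python3 -m pendant '[[0,0,0.5,0,0,0,0.3],[0,0,1.1,0,0,0,0.3],[0,0,1.7,0,0,0,0.3],[0,0,2.1,0,0,0,0.3],[0,0,2.34,0,0,0,0.3],[0,0,2.34,0,0,0,0],[0,0,2.34,0,0,0,-1],[0,0,2.34,0,0,0,-1],[0,0,2.34,0,0,0,-1],[0,0,2.34,0,0,0,-1]]' 60; python3 -c "
from h import *
go(.508,.1892,.018,.024)"
```

```text
clock: 4.1
position: [0.5087, 0.1896, 0.0195]
ee_rot: [-0.012, 1.0, 0.0, 0.001]
ft_force: [-1.0, -0.0, 6.3]
grip_width: 0.235
grasp_force: 58.9
t 4.1 pos [0.5087 0.1896 0.0195] toolx [-1.    -0.024 -0.002] j7 1.22
shift [ 0.014 -0.008  0.029] turn [0.007 0.011 0.001] F [-1.  -0.   6.3] w 0.235 g 58.9
```

```bash
python3 -m pendant '[[0,0,-0.4,0,0,0,-1],[0,0,-1.2,0,0,0,-1],[0,-0.4,-2,0,0,0,-1],[-0.1,-1.4,-2.6,0,0,0,-1],[-0.3,-2.5,-2.8,0,0,0,-1],[-0.5,-3.6,-2.8,0,0,0,-1],[-0.7,-4.7,-2.8,0,0,0,-1],[-0.9,-5.8,-2.8,0,0,0,-1],[-1.04,-6.9,-2.8,0,0,0,-1],[-1.04,-7.77,-2.8,0,0,0,-1]]' 60
python3 -m pendant '[[0,0,0,0,0,0,-1],[0,0,0.3,0,0,0,-1],[0,0,0.6,0,0,0,-1],[0,0,0.8,0,0,0,-1],[0,0,0.8,0,0,0,-1],[0,0,0.8,0,0,0,-1],[0,0,0.8,0,0,0,-1],[0,0,0.8,0,0,0,-1],[0,0,0.8,0,0,0,-1],[0,0,0.8,0,0,0,-1]]' 60
cat > look.py <<'E'
import sys
from h import *
go(.561,-.1994,.0515,.02)
o=[]
for c in('top','side'):
    im,d=manip.camera(c); np.save(f'{c}_{sys.argv[1]}.npy',d); cv2.imwrite(f'pics/{c}_{sys.argv[1]}_raw.png',im[...,::-1])
    k=im[140:310,340:500] if c=='top' else im[200:340,190:400]
    o.append(cv2.resize(k[...,::-1],(390,int(390*k.shape[0]/k.shape[1])),interpolation=2)[:414])
h=max(i.shape[0] for i in o); o=[np.vstack([i,np.zeros((h-i.shape[0],390,3),np.uint8)]) for i in o]
cv2.imwrite(f'pics/{sys.argv[1]}.png',np.hstack(o))
E
python3 look.py hover
```

```text
clock: 5.35
position: [0.5692, -0.2004, 0.1584]
ee_rot: [-0.011, 1.0, -0.0, 0.0]
ft_force: [0.1, 0.1, -3.0]
grip_width: 0.235
grasp_force: 59.2
clock: 6.6
position: [0.5693, -0.198, 0.1183]
ee_rot: [-0.012, 1.0, 0.0, 0.0]
ft_force: [0.6, -0.4, -2.6]
grip_width: 0.23
grasp_force: 59.3
t 6.6 pos [ 0.5693 -0.198   0.1183] toolx [-1.    -0.024 -0.   ] j7 1.99
shift [ 0.167 -0.025  1.337] turn [0.    0.001 0.029] F [ 0.6 -0.4 -2.6] w 0.23 g 59.3
```

View pics/hover.png

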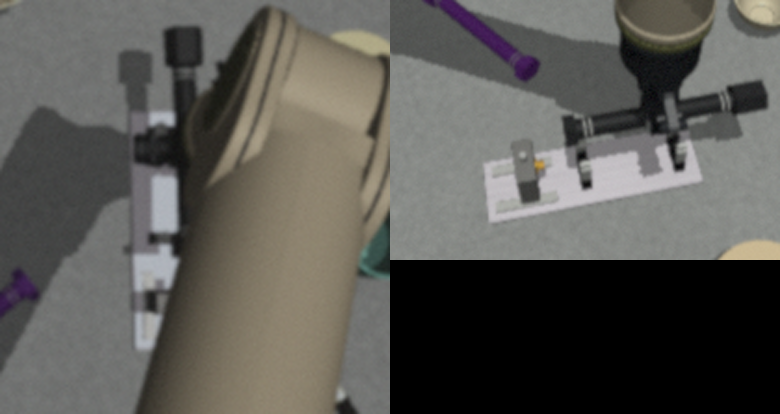

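The hover picture shows the torch held level over the cradle, with its lamp head to the right, away from the block. It sits about 8 mm too far along +x. I'll check its pose in the hand from the side depth.

Run:
```python
from h import *
d=np.load('side_hover.npy'); V,U=np.mgrid[0:400,0:640]; m=(d>0)&(U>270)&(U<420)&(V>235)&(V<290)
P=deproj('side',U[m],V[m],d[m])
s=(P[:,2]>.085)&(P[:,2]<.14)&(abs(P[:,1]+.2)<.03)&(P[:,0]>.45)&(P[:,0]<.72); Q=P[s]
print('x range',np.percentile(Q[:,0],[0.5,99.5]))
for lo,hi in((.47,.483),(.489,.505),(.505,.52),(.52,.535),(.62,.64),(.64,.655),(.66,.69)):
    k=Q[(Q[:,0]>lo)&(Q[:,0]<hi)]
    if len(k)>5: print(lo,len(k),'zmax',np.percentile(k[:,2],[50,95]).round(4),'y',np.percentile(k[:,1],[5,50,95]).round(4))
d=np.load('top_hover.npy'); m=(d>0)&(U>395)&(U<440)&(V>140)&(V<200)
P=deproj('top',U[m],V[m],d[m]);Q=P[(P[:,2]>.1)&(P[:,2]<.14)]
print('top xmax',np.percentile(Q[:,0],[99.5]))
for lo,hi in((.63,.65),(.66,.69)):
    k=Q[(Q[:,0]>lo)&(Q[:,0]<hi)]
    if len(k)>5: print(lo,len(k),np.percentile(k[:,2],[50,95]).round(4),np.percentile(k[:,1],[5,50,95]).round(4))
```

```text
x range [0.47342754 0.69029283]
0.47 94 zmax [0.1273 0.1299] y [-0.2185 -0.2082 -0.1928]
0.489 96 zmax [0.1215 0.1248] y [-0.2117 -0.2057 -0.1951]
0.505 88 zmax [0.1212 0.1247] y [-0.2113 -0.2055 -0.1928]
0.52 88 zmax [0.1215 0.124 ] y [-0.2107 -0.2053 -0.194 ]
0.62 111 zmax [0.1215 0.1243] y [-0.2083 -0.2023 -0.1914]
0.64 81 zmax [0.1214 0.1239] y [-0.2079 -0.2022 -0.1908]
0.66 238 zmax [0.127  0.1294] y [-0.2138 -0.2053 -0.1882]
top xmax [0.69114222]
0.63 86 [0.1247 0.128 ] [-0.2038 -0.1935 -0.185 ]
0.66 198 [0.1296 0.1337] [-0.2091 -0.1912 -0.1775]
```

```bash
python3 -m pendant '[[0.08,-0.015,0,0,0,0,-1],[0.157,-0.03,0,0,0,0.03,-1],[0.157,-0.03,0.2,0,0,0.03,-1],[0.157,-0.03,0.4,0,0,0.03,-1],[0.157,-0.03,0.6,0,0,0.03,-1],[0.157,-0.03,0.75,0,0,0.03,-1],[0.157,-0.03,0.86,0,0,0.03,-1],[0.157,-0.03,0.86,0,0,0.03,-1],[0.157,-0.03,0.86,0,0,0.03,-1],[0.157,-0.03,0.86,0,0,0.03,-1]]' 80
python3 look.py a; python3 -m pendant '[[0,0,0.02,0,0,0,-1],[0,0,0.04,0,0,0,-1],[0,0,0.06,0,0,0,-1],[0,0,0.08,0,0,0,-1],[0,0,0.1,0,0,0,-1],[0,0,0.12,0,0,0,-1],[0,0,0.14,0,0,0,-1],[0,0,0.14,0,0,0,-1],[0,0,0.14,0,0,0,-1],[0,0,0.14,0,0,0,-1]]'
```

```text
clock: 7.95
position: [0.5617, -0.1997, 0.0757]
ee_rot: [-0.01, 1.0, -0.0, 0.0]
ft_force: [-0.4, 0.3, -2.2]
grip_width: 0.226
grasp_force: 80.1
t 7.95 pos [ 0.5617 -0.1997  0.0757] toolx [-1.    -0.02  -0.001] j7 2.01
shift [0.015 0.006 0.483] turn [-0.     0.005 -0.001] F [-0.4  0.3 -2.2] w 0.226 g 80.1
clock: 9.3
position: [0.5615, -0.1997, 0.0683]
ee_rot: [-0.01, 1.0, 0.0, 0.0]
ft_force: [0.9, 0.8, -1.2]
grip_width: 0.227
grasp_force: 80.1
```

View pics/a.png

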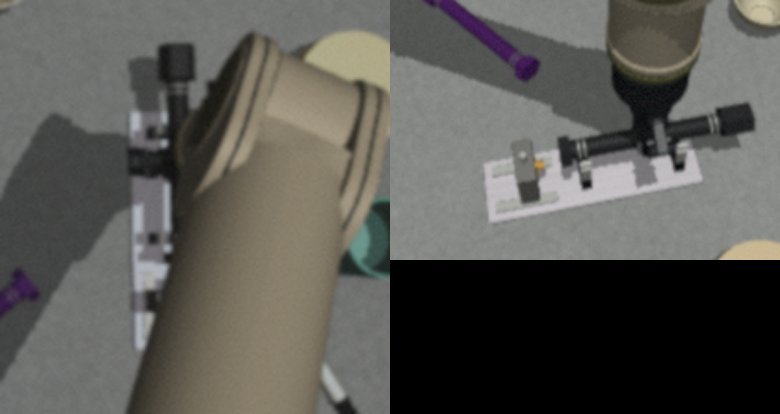

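The torch lines up with both clip mouths, and its tail sits between the pin and the tail clip. I'll press on slowly.

```bash
python3 -m pendant '[[0,0,0.02,0,0,0,-1],[0,0,0.04,0,0,0,-1],[0,0,0.06,0,0,0,-1],[0,0,0.08,0,0,0,-1],[0,0,0.08,0,0,0,-1],[0,0,0.08,0,0,0,-1],[0,0,0.08,0,0,0,-1],[0,0,0.08,0,0,0,-1],[0,0,0.08,0,0,0,-1],[0,0,0.08,0,0,0,-1]]' | grep -E "pos|ft"
python3 -m pendant '[[0,0,0.01,0,0,0,-1],[0,0,0.02,0,0,0,-1],[0,0,0.03,0,0,0,-1],[0,0,0.04,0,0,0,-1],[0,0,0.04,0,0,0,-1],[0,0,0.04,0,0,0,-1],[0,0,0.04,0,0,0,-1],[0,0,0.04,0,0,0,-1],[0,0,0.04,0,0,0,-1],[0,0,0.04,0,0,0,-1]]' | grep -E "pos|ft"
```

```text
position: [0.5625, -0.1994, 0.0655]
ft_force: [-1.6, 3.1, 8.2]
position: [0.5631, -0.1996, 0.0641]
ft_force: [-1.0, 2.7, 11.3]
```

```bash
python3 -m pendant '[[0,0,0.01,0,0,0,-1],[0,0,0.02,0,0,0,-1],[0,0,0.03,0,0,0,-1],[0,0,0.04,0,0,0,-1],[0,0,0.05,0,0,0,-1],[0,0,0.05,0,0,0,-1],[0,0,0.05,0,0,0,-1],[0,0,0.05,0,0,0,-1],[0,0,0.05,0,0,0,-1],[0,0,0.05,0,0,0,-1]]' | grep -E "pos|ft"
python3 -m pendant '[[0,0,0.01,0,0,0,-1],[0,0,0.02,0,0,0,-1],[0,0,0.03,0,0,0,-1],[0,0,0.04,0,0,0,-1],[0,0,0.04,0,0,0,-1],[0,0,0.04,0,0,0,-1],[0,0,0.04,0,0,0,-1],[0,0,0.04,0,0,0,-1],[0,0,0.04,0,0,0,-1],[0,0,0.04,0,0,0,-1]]' | grep -E "pos|ft"
```

```text
position: [0.5632, -0.1997, 0.0614]
ft_force: [0.8, 2.0, 9.7]
position: [0.5615, -0.1995, 0.0576]
ft_force: [4.4, 0.8, 1.8]
```

```bash
python3 -m pendant '[[0,0,0.01,0,0,0,-1],[0,0,0.02,0,0,0,-1],[0,0,0.03,0,0,0,-1],[0,0,0.04,0,0,0,-1],[0,0,0.06,0,0,0,-1],[0,0,0.06,0,0,0,-1],[0,0,0.06,0,0,0,-1],[0,0,0.06,0,0,0,-1],[0,0,0.06,0,0,0,-1],[0,0,0.06,0,0,0,-1]]' | grep -E "pos|ft"; python3 -c "
from h import *
go(.561,-.1994,.0515,.02)"
```

```text
position: [0.5609, -0.1995, 0.0543]
ft_force: [0.1, 1.0, -10.3]
t 15.55 pos [ 0.5609 -0.1995  0.0543] toolx [-1.    -0.02   0.001] j7 2.02
shift [-0.002  0.003  0.055] turn [ 0.002 -0.009 -0.002] F [  0.1   1.  -10.3] w 0.227 g 79.5
```

```bash
python3 -m pendant '[[0,0,0.01,0,0,0,-1],[0,0,0.02,0,0,0,-1],[0,0,0.03,0,0,0,-1],[0,0,0.04,0,0,0,-1],[0,0,0.05,0,0,0,-1],[0,0,0.05,0,0,0,-1],[0,0,0.05,0,0,0,-1],[0,0,0.05,0,0,0,-1],[0,0,0.05,0,0,0,-1],[0,0,0.05,0,0,0,-1]]' | grep -E "pos|ft"; python3 -c "
from h import *
go(.561,-.1994,.0515,.02)"
```

```text
position: [0.5617, -0.1996, 0.0523]
ft_force: [2.8, 1.8, -6.5]
t 16.8 pos [ 0.5617 -0.1996  0.0523] toolx [-1.   -0.02 -0.  ] j7 2.02
shift [0.014 0.004 0.017] turn [ 0.     0.003 -0.001] F [ 2.8  1.8 -6.5] w 0.225 g 80.1
```

```bash
python3 -m pendant '[[0,0,0.01,0,0,0,-1],[0,0,0.02,0,0,0,-1],[0,0,0.03,0,0,0,-1],[0,0,0.03,0,0,0,-1],[0,0,0.03,0,0,0,-1],[0,0,0.03,0,0,0,-1],[0,0,0.03,0,0,0,-1],[0,0,0.03,0,0,0,-1],[0,0,0.03,0,0,0,-1],[0,0,0.03,0,0,0,-1]]' | grep -E "pos|ft"; python3 look.py seat;python3 - <<'E'
from h import *
d=np.load('side_seat.npy'); V,U=np.mgrid[0:400,0:640]; m=(d>0)&(U>250)&(U<420)&(V>235)&(V<310)
P=deproj('side',U[m],V[m],d[m])
s=(P[:,2]>.035)&(P[:,2]<.09)&(abs(P[:,1]+.2)<.03)&(P[:,0]>.455)&(P[:,0]<.72); Q=P[s]
print('x range',np.percentile(Q[:,0],[0.5,99.5]))
for lo,hi in((.468,.478),(.5,.52),(.61,.64),(.655,.68)):
    k=Q[(Q[:,0]>lo)&(Q[:,0]<hi)]
    print(lo,len(k),'z',np.percentile(k[:,2],[50,95]).round(4),'y',np.percentile(k[:,1],[5,50,95]).round(4))
E
```

```text
position: [0.5615, -0.1994, 0.0514]
ft_force: [-2.7, 5.6, 7.3]
t 18.05 pos [ 0.5615 -0.1994  0.0514] toolx [-1.   -0.02 -0.  ] j7 2.02
shift [ 0.011  0.    -0.001] turn [ 0.005  0.001 -0.001] F [-2.7  5.6  7.3] w 0.225 g 81.5
x range [0.46585963 0.68171081]
0.468 79 z [0.0609 0.0635] y [-0.2192 -0.2106 -0.1942]
0.5 101 z [0.055  0.0582] y [-0.2123 -0.2064 -0.1955]
0.61 149 z [0.0544 0.0572] y [-0.2099 -0.2044 -0.1921]
0.655 185 z [0.0598 0.063 ] y [-0.2156 -0.2066 -0.1898]
```

View pics/seat.png

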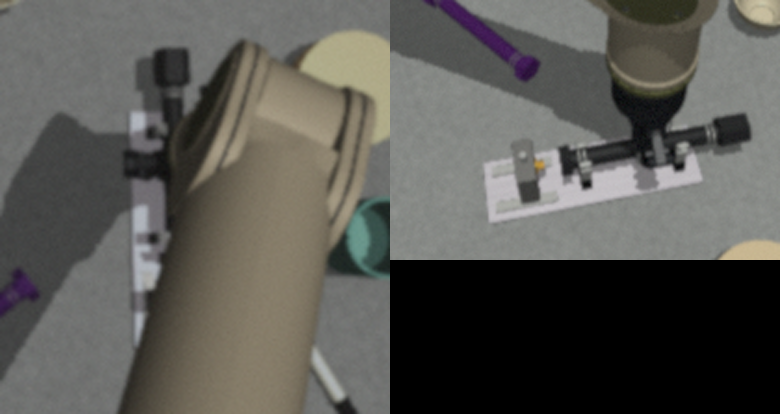

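The torch is seated: the vertical force changed from a pull to support on the saddles, and the side view shows the tube down in both clips with a gap to the pin. Next I slide it tail first.

```bash
python3 -m pendant '[[0,0,-0.02,0,0,0,-1],[0.03,0,-0.02,0,0,0,-1],[0.06,0,-0.02,0,0,0,-1],[0.09,0,-0.02,0,0,0,-1],[0.12,0,-0.02,0,0,0,-1],[0.15,0,-0.02,0,0,0,-1],[0.18,0,-0.02,0,0,0,-1],[0.21,0,-0.02,0,0,0,-1],[0.24,0,-0.02,0,0,0,-1],[0.26,0,-0.02,0,0,0,-1]]' | grep -E "pos|ft"
cat > gap.py <<'E'
from h import *
o=manip.get_obs(); print(o['position'].round(4),o['ft_force'].round(1))
F=[]; D=[]
for i in range(5):
    im,d=manip.camera('side'); D.append(np.where(d>0,d,np.nan)); F.append(manip.get_obs()['ft_force'])
print('F',np.mean(F,0).round(1))
d=np.nan_to_num(np.nanmedian(D,0)); V,U=np.mgrid[0:400,0:640]; m=(d>0)&(U>235)&(U<420)&(V>235)&(V<310)
P=deproj('side',U[m],V[m],d[m])
Q=P[(P[:,2]>.045)&(P[:,2]<.075)&(abs(P[:,1]+.2)<.03)]
cap=Q[(Q[:,0]>.43)&(Q[:,0]<.5)&(Q[:,2]>.058)]; h=np.histogram(cap[:,0],np.arange(.41,.5,.003)); print('cap+block z>.058',list(zip(h[1].round(3),h[0])))
print('head end',np.percentile(Q[:,0],99.5))
cv2.imwrite('pics/gap%d.png'%(o['clock']*100),cv2.resize(im[250:310,235:320,::-1],None,fx=7,fy=7,interpolation=2))
print('gap%d'%(o['clock']*100))
E
python3 gap.py
```

```text
position: [0.5492, -0.1996, 0.0517]
ft_force: [4.6, 3.6, -4.9]
[ 0.5492 -0.1996  0.0517] [ 4.6  3.6 -4.9]
F [ 4.2  3.3 -3.9]
cap+block z>.058 [(np.float64(0.41), np.int64(0)), (np.float64(0.413), np.int64(0)), (np.float64(0.416), np.int64(0)), (np.float64(0.419), np.int64(0)), (np.float64(0.422), np.int64(0)), (np.float64(0.425), np.int64(0)), (np.float64(0.428), np.int64(12)), (np.float64(0.431), np.int64(36)), (np.float64(0.434), np.int64(38)), (np.float64(0.437), np.int64(5)), (np.float64(0.44), np.int64(0)), (np.float64(0.443), np.int64(0)), (np.float64(0.446), np.int64(0)), (np.float64(0.449), np.int64(0)), (np.float64(0.452), np.int64(9)), (np.float64(0.455), np.int64(16)), (np.float64(0.458), np.int64(16)), (np.float64(0.461), np.int64(14)), (np.float64(0.464), np.int64(7)), (np.float64(0.467), np.int64(1)), (np.float64(0.47), np.int64(0)), (np.float64(0.473), np.int64(0)), (np.float64(0.476), np.int64(0)), (np.float64(0.479), np.int64(0)), (np.float64(0.482), np.int64(0)), (np.float64(0.485), np.int64(8)), (np.float64(0.488), np.int64(10)), (np.float64(0.491), np.int64(10)), (np.float64(0.494), np.int64(6)), (np.float64(0.497), np.int64(0))]
head end 0.6704684530551994
gap1939
```

View pics/gap1939.png

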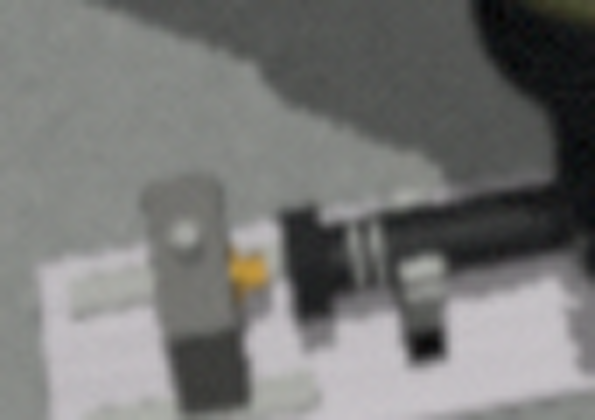

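The picture shows the brass tip at about column 267 and the cap face at about 290, at roughly 3.6 px/mm, so the gap is about 6 mm. I'll creep in while watching the force.

```bash
cat > f.py <<'E'
from h import *
F=[]
for i in range(4): manip.camera('side'); F.append(manip.get_obs()['ft_force'])
o=manip.get_obs(); print(round(o['clock'],2),o['position'].round(4),'F',np.mean(F,0).round(1))
E
python3 -m pendant '[[0.01,0,0,0,0,0,-1],[0.02,0,0,0,0,0,-1],[0.03,0,0,0,0,0,-1],[0.04,0,0,0,0,0,-1],[0.05,0,0,0,0,0,-1],[0.06,0,0,0,0,0,-1],[0.07,0,0,0,0,0,-1],[0.08,0,0,0,0,0,-1],[0.08,0,0,0,0,0,-1],[0.08,0,0,0,0,0,-1]]' | grep -E "ft"; python3 f.py
python3 -m pendant '[[0.01,0,0,0,0,0,-1],[0.02,0,0,0,0,0,-1],[0.03,0,0,0,0,0,-1],[0.04,0,0,0,0,0,-1],[0.04,0,0,0,0,0,-1],[0.04,0,0,0,0,0,-1],[0.04,0,0,0,0,0,-1],[0.04,0,0,0,0,0,-1],[0.04,0,0,0,0,0,-1],[0.04,0,0,0,0,0,-1]]' | grep -E "ft"; python3 f.py
python3 -m pendant '[[0.01,0,0,0,0,0,-1],[0.02,0,0,0,0,0,-1],[0.03,0,0,0,0,0,-1],[0.04,0,0,0,0,0,-1],[0.04,0,0,0,0,0,-1],[0.04,0,0,0,0,0,-1],[0.04,0,0,0,0,0,-1],[0.04,0,0,0,0,0,-1],[0.04,0,0,0,0,0,-1],[0.04,0,0,0,0,0,-1]]' | grep -E "ft"; python3 gap.py
```

```text
ft_force: [5.3, 3.3, -4.3]
21.1 [ 0.5451 -0.1997  0.0517] F [ 4.8  3.3 -5.2]
ft_force: [5.5, 3.0, -6.5]
22.55 [ 0.5433 -0.1997  0.0517] F [ 5.5  2.7 -6.1]
ft_force: [6.7, 3.6, -6.4]
[ 0.5415 -0.1998  0.0517] [ 6.7  3.6 -6.4]
F [ 6.   2.8 -6.1]
cap+block z>.058 [(np.float64(0.41), np.int64(0)), (np.float64(0.413), np.int64(0)), (np.float64(0.416), np.int64(0)), (np.float64(0.419), np.int64(0)), (np.float64(0.422), np.int64(0)), (np.float64(0.425), np.int64(0)), (np.float64(0.428), np.int64(12)), (np.float64(0.431), np.int64(37)), (np.float64(0.434), np.int64(35)), (np.float64(0.437), np.int64(6)), (np.float64(0.44), np.int64(0)), (np.float64(0.443), np.int64(3)), (np.float64(0.446), np.int64(16)), (np.float64(0.449), np.int64(15)), (np.float64(0.452), np.int64(15)), (np.float64(0.455), np.int64(13)), (np.float64(0.458), np.int64(0)), (np.float64(0.461), np.int64(1)), (np.float64(0.464), np.int64(0)), (np.float64(0.467), np.int64(0)), (np.float64(0.47), np.int64(1)), (np.float64(0.473), np.int64(3)), (np.float64(0.476), np.int64(0)), (np.float64(0.479), np.int64(0)), (np.float64(0.482), np.int64(0)), (np.float64(0.485), np.int64(7)), (np.float64(0.488), np.int64(9)), (np.float64(0.491), np.int64(10)), (np.float64(0.494), np.int64(9)), (np.float64(0.497), np.int64(0))]
head end 0.6618877273679105
gap2380
```

View pics/gap2380.png

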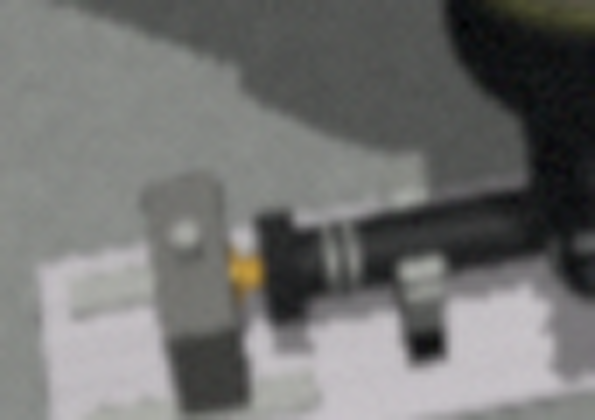

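```bash
cat > pin.py <<'E'
from h import *
def prof(im):
    b=cv2.cvtColor(im,cv2.COLOR_BGR2LAB)[280:296,262:278,2].astype(float)-128
    return np.clip(b,0,None).sum(0)
ims=[]
for i in range(4): ims.append(manip.camera('side')[0][...,::-1].astype(float))
o=manip.get_obs()
now=np.mean(ims,0).astype(np.uint8)
for n in('side0','side_hover_raw','side_seat_raw'):
    p=prof(cv2.imread(f'pics/{n}.png')); print(n,p.round().astype(int),round(p.sum()))
p=prof(now); print('now',p.round().astype(int),round(p.sum()))
k=manip.get_calibration('side'); a=proj('side',[.44,-.2,.048]);b=proj('side',[.45,-.2,.048]); print('px per 10mm',np.subtract(b,a))
print('axis tip col for x=.448,.444',proj('side',[.448,-.2,.048]),proj('side',[.444,-.2,.048]),o['position'].round(4),round(o['clock'],2))
E
python3 pin.py
```

```text
side0 [ 29  32  36  37  36  80 196 227 208 198 145  48  16  11   6   0] 1305
side_hover_raw [ 33  29  36  36  40  85 203 236 216 211 152  56  18  11   9   0] 1371
side_seat_raw [ 33  32  36  36  37  84 207 237 218 208 153  52  19  11   7   0] 1370
now [ 32  33  35  35  38  83 203 236 217 193 114  21   1   2   0   0] 1243
px per 10mm [ 4.82208185 -0.81686892]
axis tip col for x=.448,.444 (np.float64(272.6670639915036), np.float64(286.87040956546326)) (np.float64(270.7388889306411), np.float64(287.19704572055673)) [ 0.5415 -0.1998  0.0518] 24.25
```

The pin is now about 0.8 mm in, so I slide on another 3.2 mm or so.

```bash
python3 -m pendant '[[0.01,0,0,0,0,0,-1],[0.02,0,0,0,0,0,-1],[0.03,0,0,0,0,0,-1],[0.04,0,0,0,0,0,-1],[0.05,0,0,0,0,0,-1],[0.06,0,0,0,0,0,-1],[0.068,0,0,0,0,0,-1],[0.068,0,0,0,0,0,-1],[0.068,0,0,0,0,0,-1],[0.068,0,0,0,0,0,-1]]' | grep -E "ft"; python3 f.py; python3 pin.py | grep now; python3 pin.py | tail -1
```

```text
ft_force: [6.6, 1.3, -6.8]
25.7 [ 0.5382 -0.1998  0.0518] F [ 5.8  2.7 -6.6]
now [ 31  34  34  34  37  84 201 217 129  39   3   1   1   0   0   0] 845
axis tip col for x=.448,.444 (np.float64(272.6670639915036), np.float64(286.87040956546326)) (np.float64(270.7388889306411), np.float64(287.19704572055673)) [ 0.5381 -0.1998  0.0517] 26.1
```

```bash
python3 -m pendant '[[-0.01,0,0.01,0,0,0,-1],[-0.02,0,0.02,0,0,0,-1],[-0.02,0,0.02,0,0,0,-1],[-0.02,0,0.02,0,0,0,-1],[-0.02,0,0.02,0,0,0,-0.4],[-0.02,0,0.02,0,0,0,-0.2],[-0.02,0,0.02,0,0,0,0],[-0.02,0,0.02,0,0,0,0.2],[-0.02,0,0.02,0,0,0,0.2],[-0.02,0,0.02,0,0,0,0.2]]' 20 | grep -E "pos|ft|gr"; python3 pin.py | grep now
```

```text
position: [0.5381, -0.2001, 0.0508]
ft_force: [0.2, -0.0, 1.5]
grip_width: 0.599
grasp_force: 0.0
now [ 34  32  35  34  36  86 203 221 134  48   7   2   1   0   0   2] 875
```

Released cleanly and the pin is unchanged. I'll lift away and verify.

```bash
python3 -m pendant '[[0,0,-0.2,0,0,0,0.2],[0,0,-0.5,0,0,0,0.2],[0,0,-0.9,0,0,0,0.2],[0,0,-1.5,0,0,0,0.2],[0,0,-2.2,0,0,0,0.2],[0,0,-3,0,0,0,0.2],[0,0,-3.5,0,0,0,0.2],[0,0,-3.5,0,0,0,0.2],[0,0,-3.5,0,0,0,0.2],[0,0,-3.5,0,0,0,0.2]]' | grep -E "pos|ft"; python3 pin.py | grep now; python3 look.py end
```

```text
position: [0.5376, -0.2, 0.2249]
ft_force: [-1.3, 0.7, -0.4]
now [ 35  35  38  34  37  87 208 220 137  51   6   1   1   0   0   0] 890
t 29.0 pos [ 0.5379 -0.2001  0.2253] toolx [-1.    -0.02   0.001] j7 1.95
shift [-4.660e-01  3.000e-03  3.475e+00] turn [ 0.001 -0.007 -0.002] F [-0.2 -0.5  0.2] w 0.6 g 0.0
```

View pics/end.png

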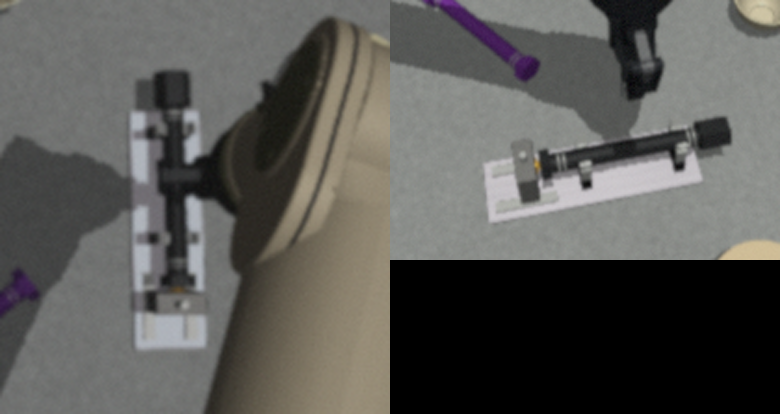

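The torch rests in both clips, tail pressing the pin and head away from the block. The gripper is clear and the pin is about 4 mm in.

```bash
python3 -c "
from workcell import manip
print(manip.hand_in())"
```

```text
the job is handed in; nothing more can be done
None
```

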